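# Nudge the bearing into its nest and swing the retainer over it

## Task

Without gripping or lifting anything, push the ball bearing across the top of the fixture plate with your fingertips until it drops into the round nest and sits flat on its floor. Then push the black pin to swing the red retainer arm closed over the bearing, fully against its stop, and move clear. Leave the nut and the other things on the bench where they are.

Things in the scene. Friction and masses are not known exactly. Their poses are not given: they have to be found in the camera images.
- fixture: Aluminium fixture plate screwed flat to the bench, 200 x 180 x 20 mm; origin at the centre of its underside, x and y along the 200 and 180 mm sides, z up; its top face is at z = 20 mm. It has a round nest (blind counterbore) with centre at x = 20, y = 0 mm, and a retainer arm on a pivot post (22 mm diameter) at x = 20, y = 70 mm.
- nest (a point): Centre of the nest's flat floor, 8 mm below the plate's top face; the nest is 55 mm in diameter with a small chamfer, 3 mm wider than the bearing. Same axes as the fixture.
- bearing: Loose steel ball bearing, 52 mm outside diameter, 22 mm bore, 15 mm high, 0.13 kg, lying flat on the plate's top face on the nest's fixture -x side; origin at the centre of its underside, z along its axis. Seated in the nest it stands 7 mm proud of the plate.
- retainer (a joint): Angle (rad) of the red retainer arm about its vertical pivot: 0 = closed against its stop, the arm reaching over the nest centre along fixture -y; positive = open, swung clockwise seen from above (1.57 points along fixture -x, more points off the plate's left edge); limit 2.3. Starts open, 1.75 to 2.2, clear of the bearing. It stays where left (friction under 2 N at the pin).
- pivot (a point): On the retainer's pivot axis, at the level of the top of the red arm (38 mm above the bench); a 14 mm wide screw head stands 6 mm above this point.
- pin (a point): Centre of the upright black pin at the free end of the retainer arm, 84 mm from the pivot axis; the pin is 12 mm in diameter and 26 mm tall, from 38 to 64 mm above the bench (this point is 51 mm above it). The red arm is 16 mm wide (20 mm round end at the pin), its underside 30 mm and its top 38 mm above the bench, 3 mm above the seated bearing.
- nut: Loose steel M16 nut, 26 mm wide, 13 mm high, lying on the far right corner area of the plate; origin at the centre of its underside. A bystander.
- spanner: Loose combination spanner, 170 x 28 x 6 mm, on the bench at the right; a bystander. Origin under its centre.
- keys: Red holder with hex keys, 85 x 28 x 21 mm, on the bench at the right; a bystander. Origin under its centre.
- driver: Red-handled screwdriver, 170 mm long, 27 mm high, on the bench at the left; a bystander. Origin under its centre.
- tape: Roll of black tape, 58 mm diameter, 19 mm high, on the bench at the left; a bystander. Origin under its centre.

How it is judged:
By the outcome, as a careful person would: the job done as asked, in the order asked, and still so for the second after the job is handed in, with the robot touching nothing.
It also fails if it takes over 58 s, if anything falls off the work surface, if the arm or the gripper's body presses on something with over 40 N, if the wrist force passes 120 N, or if a joint passes its speed limit or range.

## Robot

A 6-joint arm with a two-finger parallel gripper is mounted at the origin on a cart in front of the work surface, level with it; the furniture and walls round the work are solid. World frame = base frame: x ahead of the robot, y to its left, z up, the work surface at z = 0. Lengths are in m, angles in rad, forces in N, time in s.
With the tool pointing down it reaches from about 0.275 to 0.75 m from the base axis. Payload 10.2 kg.
Tool frame: the origin (TCP) lies on the mounting face of the last link; the fingertips stand 166 mm ahead of it and the grasp point (between the pads) lies 147 mm ahead of it; z points along the fingers, y is the line along which they close (so a half turn about z gives the same grasp; the last joint's range is limited). The gripper opens to 88 mm and grips with 3 to 60 N. Pads are 18 mm wide; open, the fingers measure 123 mm over their backs; the gripper's body (75 mm by 187 mm) begins 45 mm behind the grasp point.
Start: joints at [0.988, 0.313, 1.498, -0, 1.331, -0.223], TCP at [0.185, 0.491, 0.405] pointing down, gripper open.
Joint ranges: [-2.94, 2.94], [-0.97, 2.17], [0.19, 2.56], [-1.23, 4.37], [0.02, 3.11], [-2.88, 2.88]. Speed limits (rad/s): [2.39, 2.39, 3.01, 3.14, 3.14, 3.14].

## Interface

Orientations are given as a unit quaternion [x, y, z, w].
In Python, from cell import ctrl gives the robot as it stands. The module is installed in compiled form; this text tells all that it offers.
- The arm moves only by the tool play_rows, never from a script. Its argument "increments" is a list of rows, each a list of 5 numbers: the shift along the tool's x, y, z in mm, then the turn about the tool's z in rad, then the gripper's target within -1 to 1 (shut at 1, half-way at 0, fully open at -1). A call has 1 to 10 rows; each row shifts and turns the commanded pose from where the row before left it, along the tool's axes as they then stand; what a row does not reach is not made up. A row lasts 1/8 s, in which the tool goes at most 62.5 mm and 10.7 degrees, less where a joint would pass 70% of its speed; a pose out of reach is approached as far as the arm can. A call with a gripper value outside its range is refused whole. The fingers move at their own pace and stop on an object; "squeeze" is the grip in N (left out, the last holds). Time passes only in rows, so rows that do not move let the fingers close. It gives the time, the measured TCP pose, the force, the opening and the grip force at its end, in the units of the state.
- ctrl.read_state(): the state, without advancing time (a new reading comes with each control period).
- ctrl.grab_frame(name): name is "scene" or "top"; returns the picture (480x640x3 uint8, blue, green, red); there is no depth.
- ctrl.camera_params(name): a dict with "camera_matrix" (3x3 intrinsics, pixels), "D" ([k1, k2, p1, p2, k3] as OpenCV has them; the pictures are not rectified), "extrinsics" (4x4, takes a point from camera to world coordinates). Camera axes: x right, y down, z forward; pixel columns grow to the right and rows downward; lengths in m; the calibration is good to about 2 mm. A picture is of the moment at which its call begins. camera_params takes no time and is no camera call.
- ctrl.finish_job(): hands the job in; it is judged then, once.
The state is a dict: "time_s": time; "q": joint angles; "joint_vel": joint speeds; "effort": joint torques, N m; "ee_pos": TCP position; "tcp_rot": TCP orientation; "wrist_force": force on the tool from outside, world axes, zero at the start; "wrist_torque": the same for the moment, N m; "width": finger opening in m; "grasp_force": force on a finger pad.
Only numpy, scipy, OpenCV 4.12 (cv2) and the standard library are available. Lean on these libraries where they do the work, as an engineer would, in place of code of your own. Each camera call takes 0.05 s, during which the arm holds its last target. There are 200 camera calls.

## Working session

There is one attempt and no reset: what is moved stays moved. The work goes in short steps, Python scripts to look and compute and a tool call to move; the robot and the scene stay as the last step left them, time stands still between calls to the robot, and variables do not carry over. Pictures are saved under pics/ and viewed, at most 10 in all, crops included, and the job is handed in when it is done.

Besides the shell and the picture viewer there is one more tool, called after "Call:" as name([rows], argument=value, ...), one row to a line, values as JSON. play_rows: Moves the arm, as the interface text tells. Its arguments: {"type":"object","properties":{"increments":{"type":"array"},"squeeze":{"type":"number"}},"required":["increments"]}

```bash
mkdir -p pics; cat > h.py <<'E'
import cv2, numpy as np
from cell import ctrl
def grab(n,f=None):
    im=ctrl.grab_frame(n)
    if f: cv2.imwrite('pics/'+f,im)
    return im
def ray(n,uv):
    p=ctrl.camera_params(n);K=np.array(p['camera_matrix'],float);D=np.array(p['D'],float);T=np.array(p['extrinsics'],float)
    x=cv2.undistortPoints(np.array(uv,float).reshape(-1,1,2),K,D).reshape(-1,2)
    d=np.c_[x,np.ones(len(x))]@T[:3,:3].T
    return T[:3,3],d
def plane(n,uv,z):
    o,d=ray(n,uv); return o+d*((z-o[2])/d[:,2])[:,None]
def proj(n,P):
    p=ctrl.camera_params(n);K=np.array(p['camera_matrix'],float);D=np.array(p['D'],float);T=np.linalg.inv(np.array(p['extrinsics'],float))
    r,_=cv2.Rodrigues(T[:3,:3]);return cv2.projectPoints(np.array(P,float).reshape(-1,3),r,T[:3,3],K,D)[0].reshape(-1,2)
E
python3 - <<'E'
from h import *
grab('top','t0.png');grab('scene','s0.png')
for n in('top','scene'):print(np.round(ctrl.camera_params(n)['extrinsics'],3))
print(ctrl.read_state())
E
```

```text
[[ 0.003 -0.992  0.123  0.36 ]
 [-1.    -0.002  0.006  0.021]
 [-0.006 -0.123 -0.992  1.184]
 [ 0.     0.     0.     1.   ]]
[[ 0.75  -0.287  0.595 -0.064]
 [-0.661 -0.35   0.664 -0.643]
 [ 0.018 -0.892 -0.452  0.5  ]
 [ 0.     0.     0.     1.   ]]
{'time_s': 0.1, 'q': array([ 9.87599464e-01,  3.13417426e-01,  1.49829743e+00, -2.16424134e-05,
        1.33098716e+00, -2.23423574e-01]), 'joint_vel': array([ 4.85176404e-05, -1.14573014e-03, -7.71868418e-04, -1.64239083e-03,
       -3.61533298e-04,  3.79965493e-04]), 'effort': array([ 3.10375413e-03, -4.02817833e+01, -2.52646279e+01,  6.96359784e-02,
        3.42547428e-02, -7.62283207e-05]), 'ee_pos': array([0.18484893, 0.49136596, 0.4042302 ]), 'tcp_rot': array([ 1.78915486e-01,  9.83864290e-01, -5.14299284e-04, -2.08024900e-04]), 'wrist_force': array([ 0.43506768,  1.36483703, -0.32708483]), 'wrist_torque': array([0.00688754, 0.0058846 , 0.0263607 ]), 'grasp_force': 0.0, 'width': 0.08783643360145256}
```

View pics/t0.png

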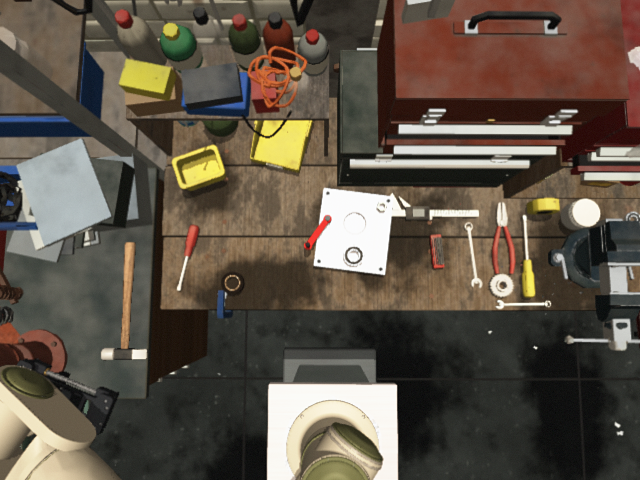

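View pics/s0.png

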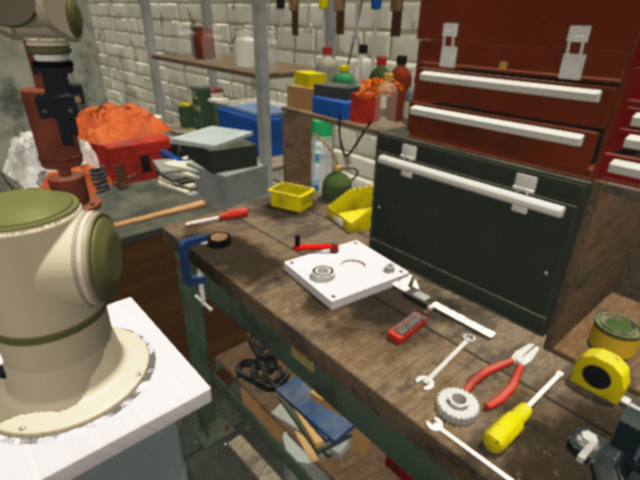

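The top view shows the plate around (355,231), nest (355,223), bearing (353,256), pivot (328,218), pin (308,248) and nut (381,208). Fixture +x points up in the image, roughly world +x. Next I measure these precisely.

```bash
cat > m.py <<'E'
from h import *
def fixture(im):
    g=cv2.cvtColor(im,cv2.COLOR_BGR2HSV); m=((g[...,2]>185)&(g[...,1]<40)).astype(np.uint8)
    m[:180]=0;m[285:]=0;m[:,:300]=0;m[:,400:]=0
    m=cv2.morphologyEx(m,cv2.MORPH_OPEN,np.ones((5,5)))
    c=max(cv2.findContours(m,0,2)[0],key=cv2.contourArea)
    P=plane('top',c.reshape(-1,2).astype(float),.02)[:,:2]
    return cv2.minAreaRect((P*1000).astype(np.float32)),cv2.boundingRect(c)
if __name__=='__main__':
    im=grab('top')
    r,b=fixture(im);print(r,b,cv2.boxPoints(r))
    crop=cv2.resize(im[180:285,290:410],None,fx=5,fy=5,interpolation=cv2.INTER_CUBIC);cv2.imwrite('pics/c0.png',crop)
    for n,p,z in(('nest',(355,223),.02),('bearing',(353,256),.035),('pivot',(328,218),.038),('pin',(308,248),.051),('nut',(381,208),.033)):print(n,np.round(plane('top',[p],z)*1000))
    s=grab('scene');cv2.imwrite('pics/cs0.png',cv2.resize(s[220:320,270:430],None,fx=5,fy=5,interpolation=cv2.INTER_CUBIC))
E
python3 m.py
```

```text
((530.397216796875, -62.67466735839844), (200.31448364257812, 201.9697265625), 82.80215454101562) (315, 189, 85, 85) [[ 417.65887  -149.38962 ]
 [ 618.0369   -174.6956  ]
 [ 643.13556    24.040283]
 [ 442.7575     49.346268]]
nest [[551. -57.  20.]]
bearing [[465. -50.  35.]]
pivot [[560.  12.  38.]]
pin [[483.  61.  51.]]
nut [[ 587. -122.   33.]]
```

View pics/c0.png

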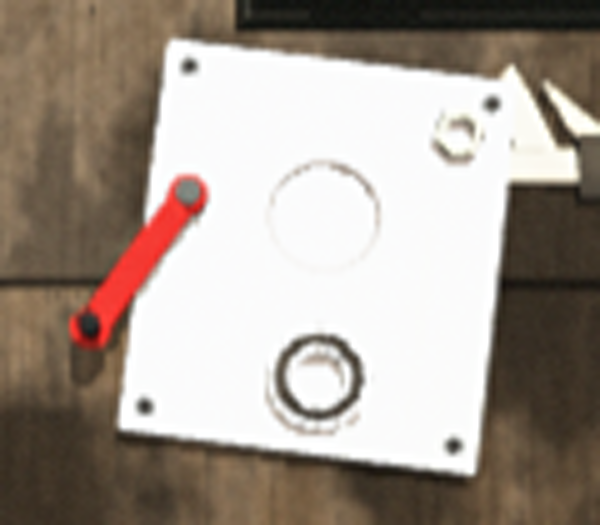

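View pics/cs0.png

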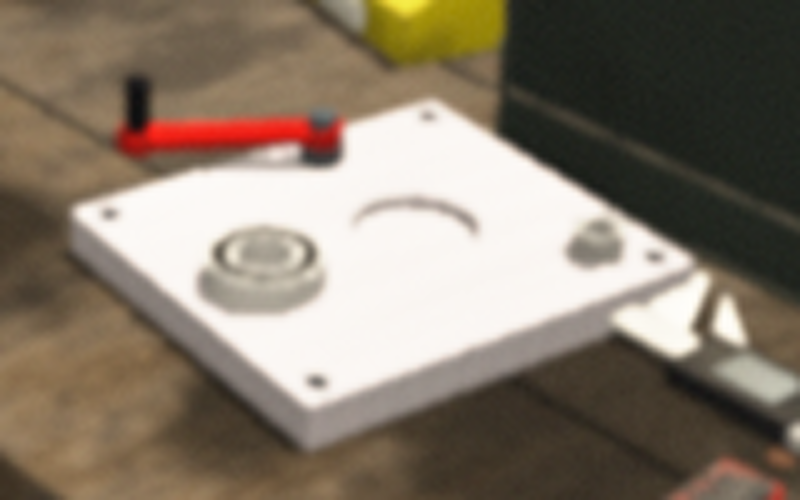

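```bash
python3 - <<'E'
from h import *
f=lambda c:np.array(c,float)/5-.4+[290,180]
g=lambda c:np.array(c,float)/5-.4+[270,220]
C=plane('top',f([(168,40),(507,77),(475,475),(118,430)]),.02)*1000
H=plane('top',f([(190,66),(492,104),(453,445),(145,406)]),.02)*1000
for Q in(C,H):
    c=Q.mean(0)[:2];x=(Q[0]+Q[1]-Q[2]-Q[3])[:2];y=(Q[0]+Q[3]-Q[1]-Q[2])[:2]
    print('centre',c,'yaw x,y',np.degrees([np.arctan2(x[1],x[0]),np.arctan2(-y[0],y[1])]),'size',np.linalg.norm(x)/2,np.linalg.norm(y)/2)
Cs=plane('scene',g([(432,98),(692,262),(312,410),(73,210)]),.02)*1000
Hs=plane('scene',g([(429,117),(655,257),(317,381),(109,214)]),.02)*1000
print('scene corners',Cs.mean(0),Hs.mean(0)); 
for Q in(Cs,Hs):
    x=(Q[0]+Q[1]-Q[2]-Q[3])[:2];y=(Q[0]+Q[3]-Q[1]-Q[2])[:2];print(np.degrees([np.arctan2(x[1],x[0]),np.arctan2(-y[0],y[1])]),np.linalg.norm(x)/2,np.linalg.norm(y)/2)
c=H.mean(0)[:2];a=np.radians(-7)
print('nest',plane('top',f([(325,216)]),.02)*1000)
for n,p,q,z in(('bearing',(319,376),(264,252),.035),('pivot',(188,190),(322,116),.044),('pintop',(88,323),(138,80),.064),('nut',(458,135),(597,228),.033)):
    print(n,plane('top',f([p]),z)*1000,plane('scene',g([q]),z)*1000)
E
```

```text
centre [531.86974783 -51.59901317] yaw x,y [-6.2140215  -6.68520339] size 202.96874981792766 177.34291530150304
centre [531.72621646 -53.12276401] yaw x,y [-7.29523129 -7.17706103] size 175.79885979452916 155.595105937433
scene corners [530.87671601 -55.57311336  20.        ] [530.92121538 -55.65271946  20.        ]
[-6.31778451 -7.80401676] 200.02755124661311 181.7520526275878
[-7.37958538 -7.00386154] 175.74711637570684 155.14142637514303
nest [[551.04852661 -55.76025709  20.        ]]
bearing [[468.08769312 -51.29277797  35.        ]] [[466.36058564 -53.95886611  35.        ]]
pivot [[560.10630237  13.94041136  44.        ]] [[556.30326493   8.74165786  44.        ]]
pintop [[490.98949982  62.57841087  64.        ]] [[489.83602724  58.00661205  64.        ]]
nut [[ 590.38435048 -122.20890349   33.        ]] [[ 590.12652714 -126.10004836   33.        ]]
```

Call:
play_rows([
  [0, 0, 0, -0.155, 0.18],
  [0, 0, 0, -0.154, 0.18],
  [-26, -53, 0, 0, 0.18],
  [-26, -53, 0, 0, 0.18],
  [-26, -53, 0, 0, 0.18],
  [-26, -53, 0, 0, 0.18],
  [-26, -53, 0, 0, 0.18],
  [-26, -53, 0, 0, 0.18],
  [-26, -53, 0, 0, 0.18],
  [-26, -53, 0, 0, 0.18],
], squeeze=10)

```text
time_s: 1.45
ee_pos: [0.3713, 0.0555, 0.4049]
tcp_rot: [0.026, 1.0, 0.0, 0.0]
wrist_force: [1.3, 0.3, 0.0]
width: 0.0358
grasp_force: 0.0
```

Call:
play_rows([
  [-26, -53, 30, 0, 0.18],
  [-26, -53, 30, 0, 0.18],
  [0, 0, 30, 0, 0.18],
  [0, 0, 0, 0, 0.18],
])

```text
time_s: 1.95
ee_pos: [0.4147, -0.0452, 0.3168]
tcp_rot: [0.026, 1.0, 0.001, -0.002]
wrist_force: [-0.2, 0.5, -0.6]
width: 0.0359
grasp_force: 0.0
```

Call:
play_rows([
  [0, -5, 30, 0, 0.18],
  [0, 0, 30, 0, 0.18],
  [0, 0, 30, 0, 0.18],
  [0, 0, 20, 0, 0.18],
  [0, 0, 15, 0, 0.18],
  [0, 0, 0, 0, 0.18],
  [0, 0, 0, 0, 0.18],
])

```text
time_s: 2.82
ee_pos: [0.4152, -0.0499, 0.1942]
tcp_rot: [0.025, 1.0, -0.0, 0.001]
wrist_force: [0.3, -0.5, 0.9]
width: 0.036
grasp_force: 0.0
```

```bash
python3 - <<'E'
from h import *
s=grab('scene');cv2.imwrite('pics/cs1.png',cv2.resize(s[180:330,250:450],None,fx=4,fy=4,interpolation=cv2.INTER_CUBIC))
print(ctrl.read_state()['ee_pos'],ctrl.read_state()['wrist_force'])
E
```

```text
[ 0.41513177 -0.04993727  0.19418439] [-0.64679794 -0.16292424 -0.45528155]
```

View pics/cs1.png

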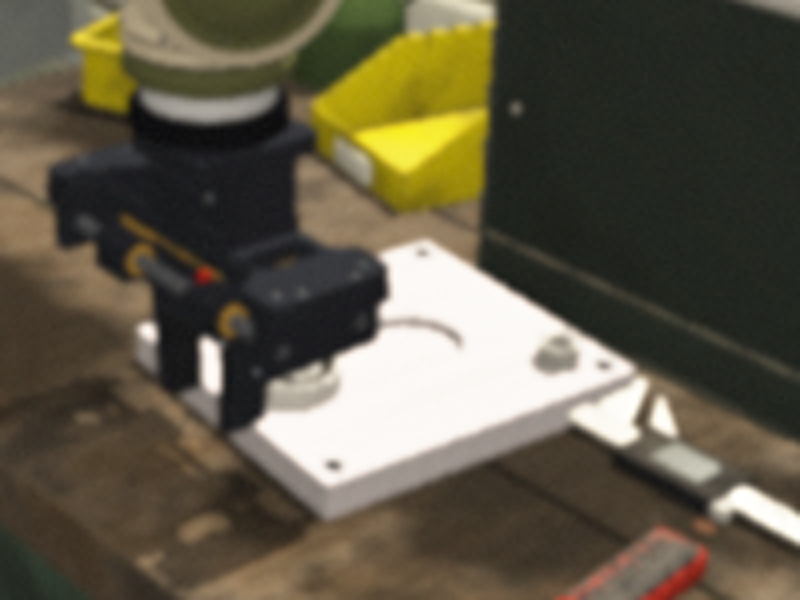

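Call:
play_rows([
  [0, 0, 4, 0, 0.18],
  [-10, 0, 0, 0, 0.18],
  [-10, 0, 0, 0, 0.18],
  [-8, 0, 0, 0, 0.18],
  [-8, 0, 0, 0, 0.18],
  [-8, 0, 0, 0, 0.18],
  [-8, 0, 0, 0, 0.18],
  [-8, 0, 0, 0, 0.18],
  [-8, 0, 0, 0, 0.18],
  [0, 0, 0, 0, 0.18],
])

```text
time_s: 4.12
ee_pos: [0.4831, -0.0535, 0.1891]
tcp_rot: [0.025, 1.0, -0.0, 0.0]
wrist_force: [-0.5, -0.7, 0.4]
width: 0.0363
grasp_force: 0.0
```

Call:
play_rows([
  [-6, 0, 0, 0, 0.18],
  [-6, 0, 0, 0, 0.18],
  [-6, 0, 0, 0, 0.18],
  [-6, 0, 0, 0, 0.18],
  [-4, 0, 0, 0, 0.18],
  [0, 0, 0, 0, 0.18],
])

```text
time_s: 4.88
ee_pos: [0.5109, -0.0549, 0.1891]
tcp_rot: [0.025, 1.0, -0.0, 0.0]
wrist_force: [0.1, -0.5, 0.2]
width: 0.0364
grasp_force: 0.0
```

```bash
python3 - <<'E'
from h import *
s=grab('scene');cv2.imwrite('pics/cs2.png',cv2.resize(s[180:330,250:450],None,fx=4,fy=4,interpolation=cv2.INTER_CUBIC))
print(ctrl.read_state()['ee_pos'],ctrl.read_state()['wrist_force'])
E
```

```text
[ 0.51068334 -0.05490548  0.18906614] [-0.15154774 -0.43835609  0.43886369]
```

View pics/cs2.png

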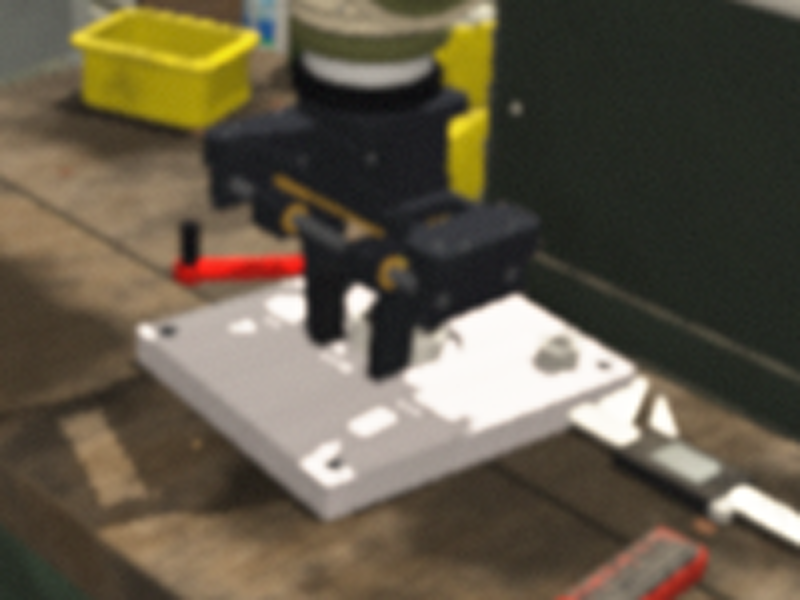

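The bearing sits between and ahead of the fingertips, close to the nest (crop pixel about (430,345)). I'll keep pushing slowly.

Call:
play_rows([
  [-2, 0, 0, 0, 0.18],
  [-2, 0, 0, 0, 0.18],
  [-2, 0, 0, 0, 0.18],
  [-2, 0, 0, 0, 0.18],
  [-1, 0, 0, 0, 0.18],
  [-1, 0, 0, 0, 0.18],
  [0, 0, 0, 0, 0.18],
])

```text
time_s: 5.8
ee_pos: [0.5207, -0.0554, 0.1891]
tcp_rot: [0.025, 1.0, -0.0, 0.0]
wrist_force: [-0.4, 0.4, 0.5]
width: 0.0364
grasp_force: 0.1
```

Call:
play_rows([
  [-1, 0, 0, 0, 0.18],
  [-1, 0, 0, 0, 0.18],
  [0, 0, 0, 0, 0.18],
])

```text
time_s: 6.18
ee_pos: [0.5227, -0.0555, 0.1891]
tcp_rot: [0.025, 1.0, -0.0, 0.0]
wrist_force: [-0.6, 0.2, -0.9]
width: 0.0365
grasp_force: 0.1
```

Call:
play_rows([
  [-1, 0, 0, 0, 0.18],
  [-1, 0, 0, 0, 0.18],
  [0, 0, 0, 0, 0.18],
])

```text
time_s: 6.55
ee_pos: [0.5246, -0.0556, 0.1891]
tcp_rot: [0.025, 1.0, -0.0, -0.0]
wrist_force: [-1.2, 0.5, 0.8]
width: 0.0358
grasp_force: 0.4
```

```bash
python3 - <<'E'
from h import *
s=grab('scene');cv2.imwrite('pics/cs3.png',cv2.resize(s[235:295,310:410],None,fx=8,fy=8,interpolation=cv2.INTER_CUBIC))
print(ctrl.read_state()['ee_pos'],ctrl.read_state()['wrist_force'])
E
```

```text
[ 0.52462839 -0.05561736  0.18908116] [-0.91764134  0.43553125  1.14292779]
```

View pics/cs3.png

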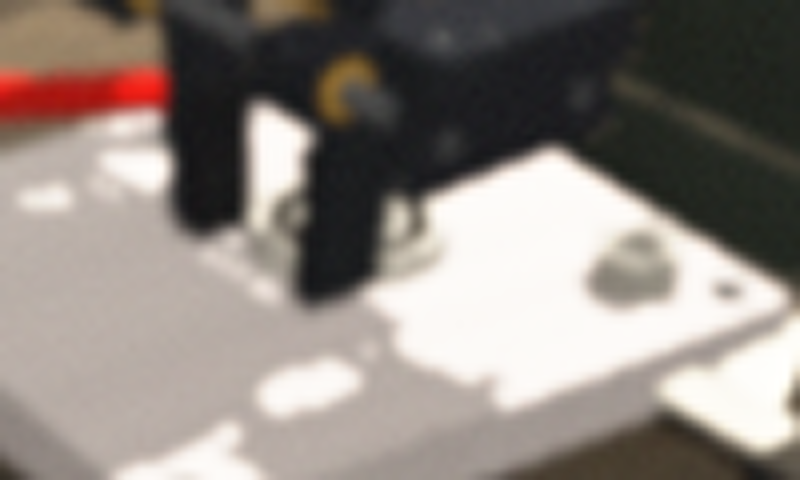

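Call:
play_rows([
  [-1, 0, 0, 0, 0.18],
  [0, 0, 0, 0, 0.18],
])

```text
time_s: 6.85
ee_pos: [0.5256, -0.0557, 0.1891]
tcp_rot: [0.025, 1.0, 0.0, -0.0]
wrist_force: [-0.2, 0.1, 0.4]
width: 0.0361
grasp_force: 0.4
```

Call:
play_rows([
  [-1, 0, 0, 0, 0.18],
  [0, 0, 0, 0, 0.18],
])

```text
time_s: 7.1
ee_pos: [0.5264, -0.0557, 0.189]
tcp_rot: [0.025, 1.0, 0.0, -0.001]
wrist_force: [-2.4, -0.1, 1.3]
width: 0.036
grasp_force: 1.5
```

Call:
play_rows([
  [8, 0, 0, 0, 0.18],
  [22, 0, 0, 0, 0.18],
  [0, 0, -50, 0, 1],
  [0, 0, -50, 0, 1],
  [-3, 48, 0, 0, 1],
  [-3, 48, 0, 0, 1],
  [-2, 48, 0, 0, 1],
  [0, 0, 0, 0.175, 1],
  [0, 0, 0, 0.175, 1],
  [0, 0, 0, 0.175, 1],
])

```text
time_s: 8.35
ee_pos: [0.5117, 0.0893, 0.2891]
tcp_rot: [0.287, 0.958, 0.0, 0.0]
wrist_force: [0.3, 0.6, -0.1]
width: 0.0003
grasp_force: 0.0
```

Call:
play_rows([
  [0, 0, 0, 0.175, 1],
  [0, 0, 0, 0.175, 1],
  [0, 0, 0, 0.175, 1],
  [0, 0, 0, 0.175, 1],
  [0, 0, 0, 0.175, 1],
  [0, 0, 0, 0.175, 1],
  [0, 0, 0, 0.175, 1],
  [0, 0, 0, 0.175, 1],
  [0, 0, 0, 0.03, 1],
  [0, 0, 0, 0, 1],
])

```text
time_s: 9.6
ee_pos: [0.5118, 0.0892, 0.2891]
tcp_rot: [0.842, 0.539, 0.0, 0.0]
wrist_force: [0.5, -0.4, -0.9]
width: 0.0006
grasp_force: 0.0
```

```bash
python3 - <<'E'
from h import *
s=grab('scene');t=grab('top')
a=cv2.resize(s[220:320,270:430],None,fx=4.8,fy=4.8,interpolation=cv2.INTER_CUBIC)[:300]
a=cv2.resize(s[230:300,300:420],(514,300),interpolation=cv2.INTER_CUBIC)
b=cv2.resize(t[190:280,300:400],(333,300),interpolation=cv2.INTER_CUBIC)
c=np.zeros((600,514,3),np.uint8);c[:300]=a;c[300:,:333]=b
cv2.imwrite('pics/cs4.png',c)
st=ctrl.read_state();print(st['ee_pos'],st['tcp_rot'],st['q'])
E
```

```text
[0.51189444 0.089184   0.28912789] [8.42457244e-01 5.38763194e-01 9.21662733e-05 6.10272080e-05] [-5.32452378e-02  4.23116520e-01  1.66503577e+00  9.49952370e-06
  1.05321944e+00  3.79609731e-01]
```

View pics/cs4.png

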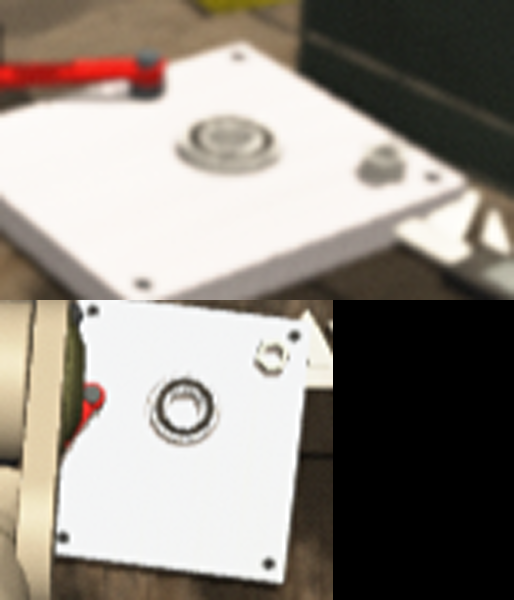

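The bearing has dropped into the nest. It's concentric in both views, with only a thin, even rim showing in the scene crop around (229,145). Next I'll check its height numerically and lower the hand beside the pin.

Call:
play_rows([
  [0, 0, 0, 0.178, 1],
  [0, 0, 30, 0, 1],
  [0, 0, 30, 0, 1],
  [0, 0, 17, 0, 1],
  [0, 0, 0, 0, 1],
])

```text
time_s: 10.32
ee_pos: [0.5117, 0.0892, 0.2112]
tcp_rot: [0.887, 0.461, -0.001, -0.001]
wrist_force: [-0.1, 0.2, 0.6]
width: 0.0003
grasp_force: 0.0
```

```bash
python3 - <<'E'
from h import *
us=[229/4.283+300-.4,138/4.283+230-.4];ut=[185/3.33+300-.4,405/3.33-90+190-.4]
for z in(.02,.027,.035):print(z,plane('top',[ut],z)*1000,plane('scene',[us],z)*1000)
E
```

```text
0.02 [[555.10952937 -57.19627275  20.        ]] [[558.72138829 -51.30149776  20.        ]]
0.027 [[553.93574925 -56.72721377  27.        ]] [[549.62723414 -59.94329201  27.        ]]
0.035 [[552.59428626 -56.19114637  35.        ]] [[539.23391512 -69.81962829  35.        ]]
```

Call:
play_rows([
  [-9, 0, 0, 0, 1],
  [-9, 0, 0, 0, 1],
  [-8.5, -1.1, 0, -0.1, 1],
  [-8.5, -1.1, 0, -0.1, 1],
  [-8.5, -1.1, 0, -0.1, 1],
  [-8.5, -1.1, 0, -0.1, 1],
  [0, 0, 0, 0, 1],
])

```text
time_s: 11.2
ee_pos: [0.4824, 0.0456, 0.2126]
tcp_rot: [0.779, 0.627, 0.0, 0.0]
wrist_force: [0.1, -0.7, 0.1]
width: 0.0004
grasp_force: 0.0
```

```bash
cat > w.py <<'E'
from h import *
st=ctrl.read_state();a,b=st['tcp_rot'][:2];p=st['ee_pos'][:2]*1000
x=np.array([a*a-b*b,2*a*b]);y=np.array([2*a*b,b*b-a*a]);d=np.array([559.9,12.5])-p
print(p,'pivot in tool',d@x,d@y,'yaw_y',np.degrees(np.arctan2(y[1],y[0])),'force in tool',st['wrist_force'][:2]@x,st['wrist_force'][:2]@y,st['q'][[0,5]])
s=grab('scene');g=cv2.cvtColor(s,cv2.COLOR_BGR2HSV)
m=(((g[...,0]<8)|(g[...,0]>172))&(g[...,1]>150)&(g[...,2]>90)).astype(np.uint8);m[:225]=0;m[310:]=0;m[:,:270]=0;m[:,:][:,390:]=0
n,l,c,_=cv2.connectedComponentsWithStats(m)
for i in range(1,n):
    if c[i,4]>15:
        e=np.argwhere(l==i)[:,::-1].astype(float);P=plane('scene',e,.038)[:,:2]*1000
        D=np.linalg.norm(P-[558.1,10.5],axis=1);k=D>np.percentile(D,90);print(c[i],'far end',P[k].mean(0),D.max())
cv2.imwrite('pics/w.png',cv2.resize(s[180:330,250:450],None,fx=4,fy=4,interpolation=cv2.INTER_CUBIC))
E
python3 w.py
```

```text
[482.36534289  45.59155615] pivot in tool -15.80870929315415 82.8055315406691 yaw_y -12.304157239629614 force in tool -0.6831704636923881 0.24053569646874157 [-0.14815632  0.06663165]
[297 244  41  13 208] far end [468.03747591  23.39648316] 96.77839474416706
```

Call:
play_rows([
  [-8.5, -1.1, 0, -0.1, 1],
  [-8.5, -1.1, 0, -0.1, 1],
  [-8.5, -1.1, 0, -0.1, 1],
  [-8.5, -1.1, 0, -0.1, 1],
  [-8.5, -1.1, 0, -0.1, 1],
  [-8.5, -1.1, 0, -0.1, 1],
  [-8.5, -1.1, 0, -0.1, 1],
  [-8.5, -1.1, 0, -0.1, 1],
  [0, 0, 0, 0, 1],
])

```text
time_s: 12.38
ee_pos: [0.4833, -0.0207, 0.2122]
tcp_rot: [0.474, 0.881, 0.0, 0.0]
wrist_force: [-0.6, 0.1, 0.2]
width: 0.0004
grasp_force: 0.0
```

```bash
python3 w.py
```

```text
[483.26178505 -20.74248085] pivot in tool -14.53265476388889 82.26347692228609 yaw_y 33.46769777044738 force in tool 0.4268866873488904 -0.3966240170450342 [-0.28570972 -0.86983287]
[322 244  16  23 138] far end [479.50399272 -46.01206032] 100.8995345800563
```

Call:
play_rows([
  [-8.5, -1.1, 0, -0.1, 1],
  [-8.5, -1.1, 0, -0.1, 1],
  [-8.5, -1.1, 0, -0.1, 1],
  [-8.5, -1.1, 0, -0.1, 1],
  [-8.5, -1.1, 0, -0.1, 1],
  [-8.5, -1.1, 0, -0.1, 1],
  [-8.5, -1.1, 0, -0.1, 1],
  [0, 0, 0, 0, 1],
])

```text
time_s: 13.42
ee_pos: [0.5237, -0.063, 0.2121]
tcp_rot: [0.143, 0.99, -0.0, 0.0]
wrist_force: [-0.1, 0.3, -0.0]
width: 0.0006
grasp_force: 0.0
```

```bash
python3 w.py
```

```text
[523.66579371 -63.02075706] pivot in tool -13.400736108435968 82.68447646594936 yaw_y 73.57463474584883 force in tool 0.17251164470194583 0.26491270958094615 [-0.34209679 -1.6262327 ]
[330 244  11  10  68] far end [541.88378275 -21.01306972] 40.89666640831305
[348 260   9   6  41] far end [526.45674812 -83.70768021] 100.54729060601385
```

View pics/w.png

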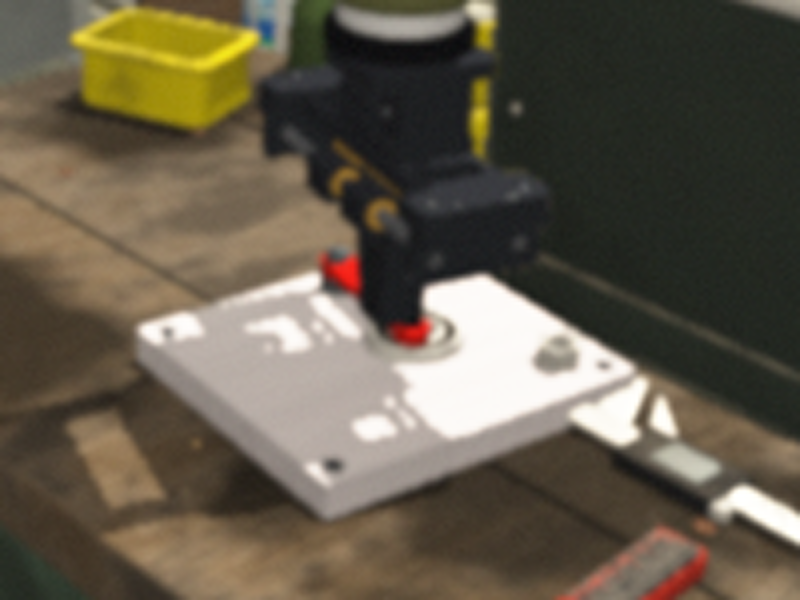

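The arm is sweeping over the seated bearing, with its end at crop pixel (410,330) and about 9° left to go. I'll creep on until the stop pushes back.

Call:
play_rows([
  [-4.2, -0.6, 0, -0.05, 1],
  [-4.2, -0.6, 0, -0.05, 1],
  [-2, -0.2, 0, -0.024, 1],
  [0, 0, 0, 0, 1],
])

```text
time_s: 13.98
ee_pos: [0.5332, -0.0669, 0.2121]
tcp_rot: [0.081, 0.997, 0.0, 0.0]
wrist_force: [-0.5, 0.1, 0.1]
width: 0.0004
grasp_force: 0.0
```

Call:
play_rows([
  [-1, 0, 0, -0.012, 1],
  [-1, 0, 0, -0.012, 1],
  [0, 0, 0, 0, 1],
])

```text
time_s: 14.35
ee_pos: [0.5352, -0.0675, 0.2121]
tcp_rot: [0.068, 0.998, -0.0, -0.0]
wrist_force: [-2.7, -1.0, 1.3]
width: 0.0007
grasp_force: 0.9
```

Call:
play_rows([
  [-1, 0, 0, 0, 1],
  [0, 0, 0, 0, 1],
  [0, 0, 0, 0, 1],
])

```text
time_s: 14.72
ee_pos: [0.5358, -0.0675, 0.2119]
tcp_rot: [0.068, 0.998, 0.0, -0.001]
wrist_force: [-6.1, -0.3, 4.9]
width: 0.0003
grasp_force: 3.3
```

Call:
play_rows([
  [-1, 0, 0, 0, 1],
  [0, 0, 0, 0, 1],
  [0, 0, 0, 0, 1],
])

```text
time_s: 15.1
ee_pos: [0.5363, -0.0676, 0.2119]
tcp_rot: [0.068, 0.998, 0.0, -0.002]
wrist_force: [-10.5, -1.0, 6.6]
width: 0.0004
grasp_force: 5.7
```

The stop is stiff at about 10 N, well above the pin friction. I'll back straight off, lift and move clear to check.

Call:
play_rows([
  [3, 0, 0, 0, 1],
  [15, 0, 0, 0, 1],
  [20, 0, 0, 0, 1],
  [0, 0, -50, 0, 1],
  [0, 0, -50, 0, 1],
  [0, 50, 0, 0, 1],
  [0, 50, 0, 0, 1],
  [0, 50, 0, 0, 1],
  [0, 50, 0, 0, 1],
  [0, 0, 0, 0, 1],
])

```text
time_s: 16.35
ee_pos: [0.5266, 0.1383, 0.3121]
tcp_rot: [0.066, 0.998, 0.0, 0.001]
wrist_force: [-0.3, -0.4, 0.1]
width: 0.0005
grasp_force: 0.0
```

```bash
python3 - <<'E'
from h import *
s=grab('scene');t=grab('top')
c=np.zeros((600,514,3),np.uint8);c[:300]=cv2.resize(s[230:300,300:420],(514,300),interpolation=cv2.INTER_CUBIC)
c[300:,:333]=cv2.resize(t[190:280,300:400],(333,300),interpolation=cv2.INTER_CUBIC);cv2.imwrite('pics/f.png',c)
st=ctrl.read_state();print(st['ee_pos'],st['wrist_force'])
# predicted closed pin top & pivot head in the crops
for n,sc,o in(('scene',4.283,(300,230)),('top',3.33,(300,190))):print(n,(proj(n,[[.5494,-.0708,.064],[.5599,.0125,.044]])+.4-o)*sc)
E
```

```text
[0.52669629 0.13563426 0.31199293] [-0.43200918 -0.82107947 -0.17610573]
scene [[247.94130127  80.85592578]
 [147.5092      52.09699892]]
top [[207.54611894 103.09373793]
 [ 93.83423396  93.51503044]]
```

View pics/f.png

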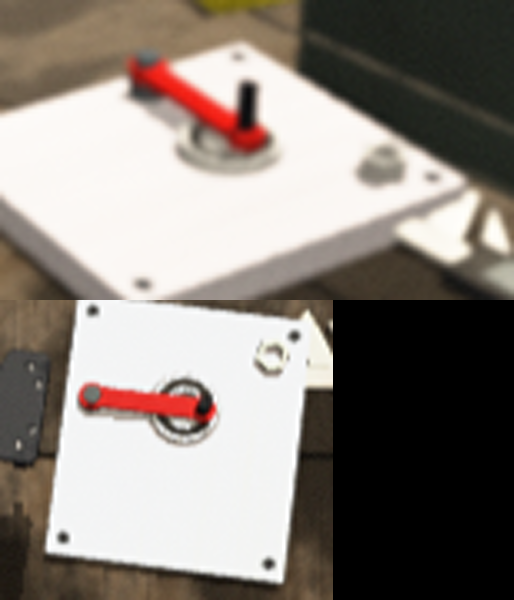

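The arm is closed over the seated bearing. The pin top is at (247,85) in the scene crop, against (248,81) predicted, and at (205,402) in the top crop, against (207,403). The nut hasn't moved and the hand is clear.

```bash
python3 -c "
from cell import ctrl
print(ctrl.finish_job())"
```

```text
the job is handed in; nothing more can be done
None
```

The bearing is seated in the nest, the retainer is closed against its stop over it, the hand is clear, and the job is handed in at about 16.5 s of the 58 s allowed.

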